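# Return four tools to their foam pockets in the service tray

## Task

Put the ratchet, the folding hex-key set and the two sockets from the bench back into the steel tool tray, each in the foam pocket cut to its outline and size. Set each one down rather than dropping it, so that it sits flat and fully down on the yellow pocket floor and nothing stands above the tray's rim, then let go.

Things in the scene. Friction and masses are not known exactly. Their poses are not given: they have to be found in the camera images.
- ratchet_mid (a point): Stubby steel ratchet with a dark rubber grip, lying flat, 125 mm long along its x, 26 mm thick. Loose. This point: centre of its length, half-way up; z up. The handle (20 mm wide, flat sides, x = -62 to +22 mm) can be gripped here; the round head, 40 mm across, is centred at x = +42 mm and carries a 10 mm square stub, 10 mm high, on top.
- keyset_mid (a point): Folding hex-key set: black block 104 mm (its x) by 34 mm (its y) by 28 mm high with steel keys showing on top, lying flat. Loose on the bench. This point: its centre, half-way up; z up. Either way round fits its pocket.
- bigsocket_mid (a point): Large wrench socket: plain steel cylinder, 50 mm across and 38 mm high, standing upright with its dark hexagonal mouth up; solid for gripping. Loose on the bench. This point: its centre, half-way up; z up. 
- smallsocket_mid (a point): Small wrench socket: plain steel cylinder, 30 mm across and 38 mm high, standing upright with its dark hexagonal mouth up; solid for gripping. Loose on the bench. This point: its centre, half-way up; z up. 
- pocket_ratchet (a point): Fixed black foam block, 156 (x) by 84 mm (y), in the tray, with one pocket 12 mm deep whose floor is yellow. This point: centre of the pocket's floor; z up, x roughly away from the robot. For the ratchet: 141 mm long, 36 mm wide, the 56 mm at its +x end 56 mm wide for the head; 8 mm play all round. The ratchet's x goes along this x (reversed it does not enter).
- pocket_keyset (a point): Fixed black foam block, 156 (x) by 84 mm (y), in the tray, with one pocket 12 mm deep whose floor is yellow. This point: centre of the pocket's floor; z up, x roughly away from the robot. Rectangular pocket for the hex-key set, 120 mm along x by 50 mm along y; 8 mm play on every side.
- pocket_big (a point): Fixed black foam block, 156 (x) by 84 mm (y), in the tray, with one pocket 12 mm deep whose floor is yellow. This point: centre of the pocket's floor; z up, x roughly away from the robot. Round pocket for the large socket, 66 mm across; 8 mm play all round.
- pocket_small (a point): Fixed black foam block, 156 (x) by 84 mm (y), in the tray, with one pocket 12 mm deep whose floor is yellow. This point: centre of the pocket's floor; z up, x roughly away from the robot. Round pocket for the small socket, 46 mm across; 8 mm play all round.
- tray: Fixed dark steel tray, 182 (x) by 394 mm (y), walls 3 mm, rim 50 mm above the bench. Holds the four foam blocks along its y, 88 mm apart, in any order. Pocket floors lie 9 mm, foam tops 21 mm above the bench. Origin: centre of its underside. Fingers may not fit into a pocket beside its tool: grip tools by what is more than 12 mm above their underside.

How it is judged:
At the end, for the whole second after the job is handed in: Each of the four tools rests in its own pocket: centre within 14 mm of the pocket's centre horizontally, down on the pocket floor (to 4 mm, which leaves it below the rim), upright within 0.12 rad, the ratchet and the key set lengthwise along the pocket within 0.3 rad, all at rest (below 0.02 m/s) (horizontal distance between ratchet_mid and pocket_ratchet below 0.014 m and z of ratchet_mid in the frame of pocket_ratchet below 0.017 m and angle between each of ratchet_mid, keyset_mid, bigsocket_mid, smallsocket_mid's own z axis and vertical below 0.12 rad and linear speed of each of ratchet, keyset, bigsocket, smallsocket below 0.02 m/s and angle between the x axis of ratchet_mid and the x axis of pocket_ratchet, either way round below 0.3 rad and horizontal distance between keyset_mid and pocket_keyset below 0.014 m and z of keyset_mid in the frame of pocket_keyset below 0.018 m and angle between the x axis of keyset_mid and the x axis of pocket_keyset, either way round below 0.3 rad and horizontal distance between bigsocket_mid and pocket_big below 0.014 m and z of bigsocket_mid in the frame of pocket_big below 0.023 m and horizontal distance between smallsocket_mid and pocket_small below 0.014 m and z of smallsocket_mid in the frame of pocket_small below 0.023 m); the robot touches nothing.
It fails at once if a task tool falls freely by more than about 30 mm or is knocked flying (moves faster than 0.8 m/s while the fingers are not on it) ((linear speed of ratchet above 0.8 m/s and contact force between ratchet and the fingers below 0.05 N) or (linear speed of keyset above 0.8 m/s and contact force between keyset and the fingers below 0.05 N) or (linear speed of bigsocket above 0.8 m/s and contact force between bigsocket and the fingers below 0.05 N) or (linear speed of smallsocket above 0.8 m/s and contact force between smallsocket and the fingers below 0.05 N)).
It also fails if it takes over 104 s, if anything falls off the work surface, if the arm or the gripper's body presses on something with over 40 N, if the wrist force passes 120 N, or if a joint passes its speed limit or range.

## Robot

A 6-joint arm with a two-finger parallel gripper is mounted at the origin on the work surface. World frame = base frame: x ahead of the robot, y to its left, z up, the work surface at z = 0. Lengths are in m, angles in rad, forces in N, time in s.
With the tool pointing down it reaches from about 0.4 to 0.825 m from the base axis. Payload 7 kg.
Tool frame: the origin (TCP) lies midway between the tips of the shut fingers; the grasp point (between the pads) lies arm.grip_point_offset behind it (arm.grip_point_offset is the distance from the TCP to the grasp point, in m); z points along the fingers, y is the line along which they close (so a half turn about z gives the same grasp; the last joint's range is limited). The gripper opens to 88 mm and grips with 3 to 60 N. Pads are 19 mm wide; open, the fingers measure 130 mm over their backs; the gripper's body (78 mm by 193 mm) begins 47 mm behind the grasp point.
Start: joints at [-1.037, 0.359, 0.012, 0, -1.224, -0.288], TCP at [0.164, -0.655, 0.227] pointing down, gripper open.
Joint ranges: [-3.07, 3.07], [-1.43, 2.12], [-1.02, 1.25], [-3.03, 1.67], [-3.05, -0], [-3.03, 3.03]. Speed limits (rad/s): [2.39, 2.39, 3.01, 3.14, 3.14, 3.14].

## Interface

Orientations are given as a unit quaternion [x, y, z, w].
In Python, from plant import arm, optics gives the robot as it stands.
- The arm moves only by the tool drive_tool, never from a script. Its argument "series" is a list of rows, each a list of 5 numbers: the opening, from -1 (shut) to 1 (fully open), then the shift along the tool's x, y, z in m, then the turn about the tool's z in rad. In form: [[fingers, dx, dy, dz, turn], ...]. A call has 1 to 10 rows; each row shifts and turns the commanded pose from where the row before left it, along the tool's axes as they then stand; what a row does not reach is not made up. A row lasts 1/12 s, in which the tool goes at most 41.7 mm and 7.16 degrees, less where a joint would pass 70% of its speed; a pose out of reach is approached as far as the arm can. A call with a gripper value outside its range is refused whole. The fingers move at their own pace and stop on an object; "grip_force" is the grip in N (left out, the last holds). Time passes only in rows, so rows that do not move let the fingers close. It gives the time, the measured TCP pose, the force, the opening and the grip force at its end, in the units of the state.
- arm.state(): the state, without advancing time (a new reading comes with each control period).
- optics.read_camera(name): name is "scene" or "top"; returns a dict with "color" (384x512x3 uint8, red, green, blue), "range_z" (384x512 float32, m along the optical axis (not along the pixel's ray), 0 where there is no reading), "camera_matrix" (3x3 intrinsics, pixels), "rvec" (rotation vector, rad) and "tvec" (3), from world to camera coordinates, as OpenCV has them. Camera axes: x right, y down, z forward; pixel columns grow to the right and rows downward; lengths in m; the calibration is good to about 2 mm. A picture is of the moment at which its call begins.
- arm.sign_off(): hands the job in; it is judged then, once.
The state is a dict: "clock": time; "q": joint angles; "dq": joint speeds; "joint_torque": joint torques, N m; "tool_pos": TCP position; "orientation": TCP orientation; "wrist_force": force on the tool from outside, world axes, zero at the start; "moment": the same for the moment, N m; "finger_gap": finger opening in m; "grasp_force": force on a finger pad.
Only numpy, scipy, OpenCV 4.12 (cv2) and the standard library are available. Lean on these libraries where they do the work, as an engineer would, in place of code of your own. Each camera call takes 0.05 s, during which the arm holds its last target. There are 200 camera calls.

## Working session

There is one attempt and no reset: what is moved stays moved. The work goes in short steps, Python scripts to look and compute and a tool call to move; the robot and the scene stay as the last step left them, time stands still between calls to the robot, and variables do not carry over. Pictures are saved under pics/ and viewed, at most 14 in all, crops included, and the job is handed in when it is done.

Besides the shell and the picture viewer there is one more tool, called after "Request:" as name(argument=value, ...) on one line, values as JSON. drive_tool: Moves the arm, as the interface text tells. Its arguments: {"type":"object","properties":{"series":{"type":"array"},"grip_force":{"type":"number"}},"required":["series"]}

```bash
ls; mkdir -p pics
cat > h.py <<'E'
import numpy as np, cv2
from plant import arm, optics
def cam(n):
    c=optics.read_camera(n); K=np.array(c["camera_matrix"]); R=cv2.Rodrigues(np.array(c["rvec"],float))[0]; t=np.array(c["tvec"],float).reshape(3)
    Z=c["range_z"]; v,u=np.mgrid[:Z.shape[0],:Z.shape[1]]
    P=np.stack([(u-K[0,2])/K[0,0]*Z,(v-K[1,2])/K[1,1]*Z,Z],-1)
    W=(P-t)@R; W[Z==0]=np.nan
    return c["color"],W
def save(n,img,s=1.5): cv2.imwrite(n,cv2.resize(img[...,::-1],None,fx=s,fy=s))
E
python3 - <<'E'
from h import *
for n in("top","scene"):
    c,W=cam(n); save(f"pics/{n}0.png",c); np.savez(f"{n}0.npz",c=c,W=W)
    for p in((100,100),(100,400),(300,100),(300,400),(192,256)): print(n,p,W[p].round(3))
print(arm.state(), arm.grip_point_offset)
E
```

```text
pics
top (100, 100) [0.764 0.378 0.001]
top (100, 400) [ 0.751 -0.379  0.   ]
top (300, 100) [ 0.266  0.374 -0.003]
top (300, 400) [ 0.256 -0.358  0.   ]
top (192, 256) [ 0.523 -0.012  0.019]
scene (100, 100) [ 0.429 -1.534 -0.159]
scene (100, 400) [0.169 0.071 0.203]
scene (300, 100) [0.897 0.109 0.091]
scene (300, 400) [0.489 0.335 0.001]
scene (192, 256) [ 0.475 -0.08   0.001]
{'clock': 0.1, 'q': array([-1.03691308e+00,  3.59327221e-01,  1.11386792e-02, -2.54725347e-04,
       -1.22413993e+00, -2.88133626e-01]), 'dq': array([-0.00155772, -0.00123388,  0.00333807,  0.0019232 , -0.00212613,
        0.00020727]), 'joint_torque': array([-2.99150124e-04, -5.84162056e+01,  2.93752652e+01,  7.01555863e+00,
        1.01519926e-02, -9.09476194e-05]), 'tool_pos': array([ 0.1640793 , -0.65428986,  0.22571323]), 'orientation': array([-1.22522771e-01,  9.92465400e-01,  7.50116384e-04, -1.96291250e-04]), 'wrist_force': array([-0.14489119, -1.02945748, -0.36492531]), 'moment': array([ 0.01607757, -0.00801121,  0.00033032]), 'grasp_force': 0.0, 'finger_gap': 0.08759833375493405} 0.0188
```

View pics/top0.png

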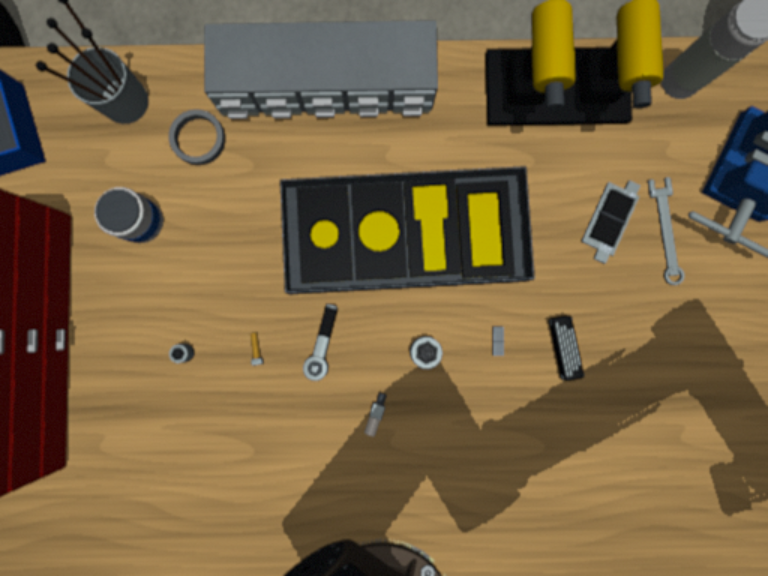

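View pics/scene0.png

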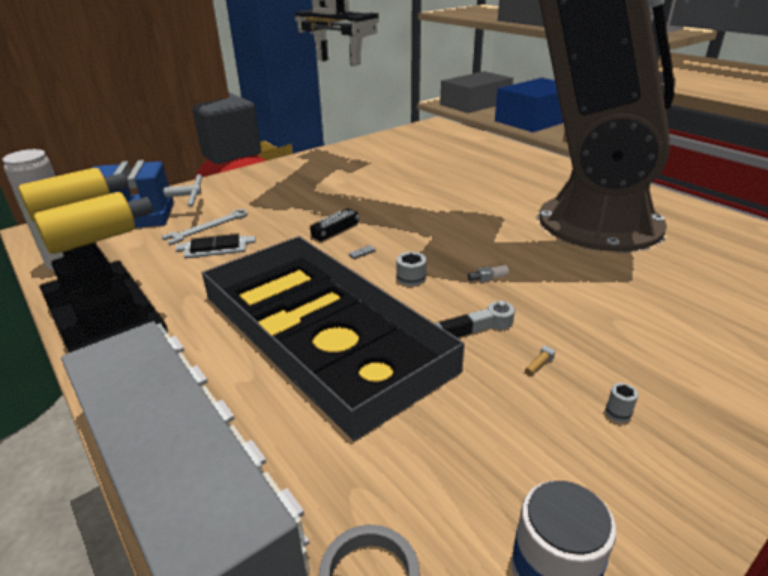

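The top view shows the small socket at (181,352), the ratchet at (320,340) with its head toward the robot, the big socket at (426,351) and the key set at (566,347). The pockets from left to right are small (324,234), big (379,231), ratchet (432,228) and key set (485,228).

```bash
cat > m.py <<'E'
from h import *
def rect(P):
    (c,(w,h),a)=cv2.minAreaRect((P*1000).astype(np.float32))
    if w<h: w,h,a=h,w,a+90
    return np.round(c,1),round(w,1),round(h,1),round((a+90)%180-90,1)
def measure(W,c,tools=True):
    X,Y,Z=W[...,0],W[...,1],W[...,2]
    hsv=cv2.cvtColor(c,cv2.COLOR_RGB2HSV)
    if tools:
        m=((Z>0.012)&(X>.3)&(X<.535)&(abs(Y)<.4)).astype(np.uint8)
        n,l,s,_=cv2.connectedComponentsWithStats(m)
        for i in range(1,n):
            if s[i,4]<30: continue
            k=l==i; zt=np.percentile(Z[k],90); kk=k&(Z>zt-.012)
            print("obj px",s[i,4],"ztop",round(zt,3),"med",np.round([np.median(Z[k])],3),rect(W[kk][:,:2]),"mean",W[kk][:,:2].mean(0).round(4))
    y=((hsv[...,0]>20)&(hsv[...,0]<35)&(hsv[...,1]>200)&(hsv[...,2]>110)&(abs(Y)<.25)&(X>.45)&(X<.75)&(Z<.03)).astype(np.uint8)
    n,l,s,_=cv2.connectedComponentsWithStats(y)
    for i in range(1,n):
        if s[i,4]>60: k=l==i; print("pocket",s[i,4],"z",np.median(Z[k]).round(4),rect(W[k][:,:2]),"mean",W[k][:,:2].mean(0).round(4))
    r=(Z>.04)&(Z<.06)&(X>.46)&(X<.75)&(abs(Y)<.3)
    print("rim",rect(W[r][:,:2]))
if __name__=="__main__":
    for n in("top","scene"):
        d=np.load(n+"0.npz"); print(n); measure(d["W"],d["c"])
E
python3 m.py
```

```text
top
obj px 392 ztop 0.051 med [0.047] (array([525.9, -50.9]), 393.4, 16.0, -89.8) mean [ 0.5262 -0.0466]
obj px 524 ztop 0.028 med [0.025] (array([437.3,  85.9]), 123.9, 38.2, -20.5) mean [0.4325 0.091 ]
obj px 662 ztop 0.029 med [0.027] (array([ 423.6, -303.5]), 103.7, 35.6, 10.1) mean [ 0.4237 -0.3017]
obj px 64 ztop 0.017 med [0.014] (array([428.2, 201.7]), 49.4, 16.7, 14.0) mean [0.4223 0.1982]
obj px 358 ztop 0.04 med [0.037] (array([420.6, -76.3]), 48.5, 48.0, 77.7) mean [ 0.4205 -0.0763]
obj px 162 ztop 0.04 med [0.037] (array([425., 315.]), 28.2, 27.5, 23.3) mean [0.4252 0.3139]
obj px 166 ztop 0.019 med [0.016] (array([325.9,   3.3]), 58.3, 19.9, -19.7) mean [0.3254 0.0038]
pocket 972 z 0.0082 (array([622.1, -91.7]), 141.7, 56.0, 2.6) mean [ 0.6303 -0.0918]
pocket 935 z 0.008 (array([ 618.8, -178.6]), 121.2, 50.6, 2.9) mean [ 0.6189 -0.1794]
pocket 551 z 0.0084 (array([618.7,  -4.2]), 65.6, 65.3, -12.4) mean [ 0.619  -0.0043]
pocket 265 z 0.0088 (array([615.1,  85.5]), 46.2, 44.2, 19.9) mean [0.6155 0.0857]
rim (array([616. , -48.1]), 394.7, 183.1, -87.8)
scene
obj px 346 ztop 0.031 med [0.028] (array([ 424.7, -302.4]), 103.4, 33.5, 8.9) mean [ 0.4285 -0.2969]
obj px 2204 ztop 0.049 med [0.028] (array([464.5, -51.3]), 395.3, 140.8, -90.0) mean [ 0.5245 -0.014 ]
obj px 341 ztop 0.041 med [0.037] (array([422., -75.]), 47.7, 47.4, -63.8) mean [ 0.4248 -0.0712]
obj px 126 ztop 0.02 med [0.017] (array([325.8,   3.2]), 59.6, 21.3, -19.7) mean [0.3277 0.0056]
obj px 105 ztop 0.018 med [0.014] (array([430., 198.]), 53.6, 17.2, 3.5) mean [0.4249 0.1995]
obj px 365 ztop 0.04 med [0.035] (array([426.3, 315.4]), 29.0, 27.9, -86.9) mean [0.429 0.317]
rim (array([616. , -48.4]), 396.3, 183.7, -87.8)
```

```bash
cat > go.py <<'E'
import sys
from h import *
# usage: go.py x y z(mm) yyaw(deg, heading of finger line)  -> delta in tool axes
def go(x,y,z,yaw):
    s=arm.state(); from scipy.spatial.transform import Rotation as Ro
    M=Ro.from_quat(s["orientation"]).as_matrix(); d=M.T@(np.array([x,y,z])/1000-s["tool_pos"])
    cy=np.degrees(np.arctan2(M[1,1],M[0,1])); e=(yaw-cy+180)%360-180
    print("t",round(s["clock"],2),"pos",s["tool_pos"].round(4),"yyaw",round(cy,1),"d",d.round(4),"turn",round(-np.radians(e),3),"gap",round(s["finger_gap"],4),"q",s["q"].round(2))
if __name__=="__main__": go(*map(float,sys.argv[1:]))
E
python3 - <<'E'
from h import *
for n in("top","scene"):
    d=np.load(n+"0.npz"); W=d["W"]; X,Y,Z=[W[...,i] for i in range(3)]
    k=(X>.36)&(X<.51)&(Y>.04)&(Y<.15)&(Z>.018)
    P=W[k][:,:2]; hc=P[P[:,0]<.405]
    print(n,"head mean",hc.mean(0),"minx",P[:,0].min(),P[:,0].max())
    H=P[(P[:,0]>.425)&(P[:,0]<.485)]; v=cv2.fitLine(H.astype(np.float32),cv2.DIST_L2,0,.01,.01).ravel(); print("handle",np.degrees(np.arctan2(v[1],v[0])),v[2:], "zmed",np.median(Z[k]))
    far=(Z>.08)&(X>.2)&(X<.6)&(abs(Y)<.6); print("tall",[ (Y[far].min(),)], np.nanmin(np.where((Y>0)&far,Y,np.nan)))
E
python3 go.py 424 -303 120 100
```

```text
top head mean [0.39359177 0.10029765] minx 0.378277314831459 0.5003130497939283
handle -16.933994 [0.45474777 0.08511197] zmed 0.025421990832560994
tall [(np.float64(-0.019712162487850488),)] 0.0009501192679672282
scene head mean [0.39621626 0.10582881] minx 0.3791625058945983 0.49615560718727353
handle -17.064358 [0.4553714  0.08893907] zmed 0.02691961097267537
tall [(np.float64(-0.03298895205072071),)] 8.724335620951903e-06
t 0.1 pos [ 0.1641 -0.6543  0.2257] yyaw 104.1 d [-0.3376  0.2774  0.1061] turn 0.071 gap 0.0876 q [-1.04  0.36  0.01 -0.   -1.22 -0.29]
```

Request:
drive_tool(series=[[1,-0.015,0.012,0,0.035],[1,-0.03,0.025,0.005,0.036],[1,-0.03,0.025,0.01,0],[1,-0.03,0.025,0.01,0],[1,-0.03,0.025,0.01,0],[1,-0.03,0.025,0.01,0],[1,-0.03,0.025,0.01,0],[1,-0.03,0.025,0.01,0],[1,-0.03,0.025,0.01,0],[1,-0.03,0.025,0.01,0]], grip_force=30)

```text
clock: 0.93
tool_pos: [0.4022, -0.3682, 0.141]
orientation: [-0.087, 0.996, 0.0, -0.0]
wrist_force: [0.6, -0.3, -0.5]
finger_gap: 0.0875
grasp_force: 0.0
```

```bash
python3 go.py 424 -303 60 100
python3 - <<'E'
from h import *
W=np.load("top0.npz")["W"]; X,Y,Z=[W[...,i] for i in range(3)]
for a,b in((.2,.4),(.4,.6)):
    for z in(.05,.1,.2):
        m=(X>a)&(X<b)&(Y>.33)&(Z>z); print(a,b,z,m.sum(),Y[m].min() if m.any() else None, Z[m].max() if m.any() else None)
E
```

```text
t 0.93 pos [ 0.4022 -0.3682  0.141 ] yyaw 100.0 d [-0.0328  0.0604  0.081 ] turn 0.0 gap 0.0875 q [-0.38  0.22 -0.39 -0.   -0.96 -1.01]
0.2 0.4 0.05 2493 0.5032787421182825 0.1727466913428039
0.2 0.4 0.1 1573 0.5032787421182825 0.1727466913428039
0.2 0.4 0.2 0 None None
0.4 0.6 0.05 3306 0.4938777808727662 0.18868121695737683
0.4 0.6 0.1 2214 0.4938777808727662 0.18868121695737683
0.4 0.6 0.2 0 None None
```

Request:
drive_tool(series=[[1,-0.012,0.03,0.01,0],[1,-0.012,0.02,0.01,0],[1,0,0,0,0],[1,0,0,0,0]])

```text
clock: 1.27
tool_pos: [0.4165, -0.3153, 0.121]
orientation: [-0.089, 0.996, 0.0, -0.001]
wrist_force: [-0.1, -0.3, 0.1]
finger_gap: 0.0878
grasp_force: 0.0
```

```bash
python3 go.py 424 -303 15 100
```

```text
t 1.27 pos [ 0.4165 -0.3153  0.121 ] yyaw 100.2 d [-0.0097  0.0107  0.106 ] turn 0.003 gap 0.0878 q [-0.27  0.21 -0.46 -0.   -0.9  -1.12]
```

Request:
drive_tool(series=[[1,-0.005,0.005,0.02,0],[1,-0.005,0.006,0.02,0],[1,0,0,0.02,0],[1,0,0,0.02,0],[1,0,0,0.015,0],[1,0,0,0.006,0],[1,0,0,0,0],[1,0,0,0,0]])

```text
clock: 1.93
tool_pos: [0.4245, -0.3047, 0.0209]
orientation: [-0.087, 0.996, -0.0, -0.0]
wrist_force: [0.1, -0.4, 0.2]
finger_gap: 0.0876
grasp_force: 0.0
```

```bash
python3 go.py 424 -303 15 100
```

```text
t 1.93 pos [ 0.4245 -0.3047  0.0209] yyaw 100.0 d [0.0002 0.0018 0.0059] turn -0.0 gap 0.0876 q [-0.25  0.34 -0.57  0.   -0.66 -1.15]
```

Down 6 mm more, then close.

Request:
drive_tool(series=[[1,0,0.002,0.006,0],[-1,0,0,0,0],[-1,0,0,0,0],[-1,0,0,0,0],[-1,0,0,0,0],[-1,0,0,0,0],[-1,0,0,0,0],[-1,0,0,0,0]], grip_force=30)

```text
clock: 2.6
tool_pos: [0.4241, -0.3021, 0.0147]
orientation: [-0.087, 0.996, -0.0, 0.0]
wrist_force: [-0.3, -0.1, -0.9]
finger_gap: 0.0463
grasp_force: 0.0
```

Request:
drive_tool(series=[[-1,0,0,0,0],[-1,0,0,0,0],[-1,0,0,0,0],[-1,0,0,0,0],[-1,0,0,0,0],[-1,0,0,-0.01,0],[-1,0,0,-0.02,0],[-1,0,0,-0.02,0],[-1,0,0,0,0]])

```text
clock: 3.35
tool_pos: [0.4259, -0.3027, 0.0684]
orientation: [-0.088, 0.996, -0.001, 0.002]
wrist_force: [-0.1, -0.9, -1.2]
finger_gap: 0.0337
grasp_force: 30.0
```

```bash
python3 go.py 619.5 -179 110 92.3
```

```text
t 3.35 pos [ 0.4259 -0.3027  0.0684] yyaw 100.1 d [-0.2124  0.0879 -0.041 ] turn 0.135 gap 0.0337 q [-0.24  0.27 -0.53  0.   -0.77 -1.15]
```

Request:
drive_tool(series=[[-1,0,0,-0.02,0],[-1,-0.015,0.006,-0.02,0.035],[-1,-0.03,0.012,-0.005,0.05],[-1,-0.03,0.012,0,0.05],[-1,-0.03,0.012,0,0],[-1,-0.03,0.012,0,0],[-1,-0.03,0.012,0,0],[-1,-0.025,0.01,0,0],[-1,0,0,0,0],[-1,0,0,0,0]])

```text
clock: 4.18
tool_pos: [0.6081, -0.2112, 0.1086]
orientation: [-0.021, 1.0, 0.0, -0.001]
wrist_force: [-1.2, 0.3, -2.1]
finger_gap: 0.0334
grasp_force: 30.0
```

```bash
python3 go.py 619.5 -179 30 92.3
```

```text
t 4.18 pos [ 0.6081 -0.2112  0.1086] yyaw 92.4 d [-0.0128  0.0317  0.0786] turn 0.001 gap 0.0334 q [-0.03  0.4  -0.21 -0.   -0.96 -1.5 ]
```

Request:
drive_tool(series=[[-1,-0.006,0.012,0,0],[-1,-0.006,0.012,0,0],[-1,-0.001,0.008,0.01,0],[-1,0,0,0.02,0],[-1,0,0,0.015,0],[-1,0,0,0,0],[-1,0,0,0,0]])

```text
clock: 4.77
tool_pos: [0.6184, -0.1794, 0.0636]
orientation: [-0.02, 1.0, 0.0, -0.001]
wrist_force: [-0.6, -0.1, -2.6]
finger_gap: 0.0338
grasp_force: 30.0
```

```bash
python3 go.py 619.5 -179 24 92.3
python3 - <<'E'
from h import *
c,W=cam("scene"); save("pics/k1.png",c[100:300,80:380],2.6)
E
```

```text
t 4.77 pos [ 0.6184 -0.1794  0.0636] yyaw 92.3 d [-0.0013  0.0004  0.0396] turn -0.0 gap 0.0338 q [ 0.02  0.45 -0.25 -0.   -0.87 -1.55]
```

View pics/k1.png

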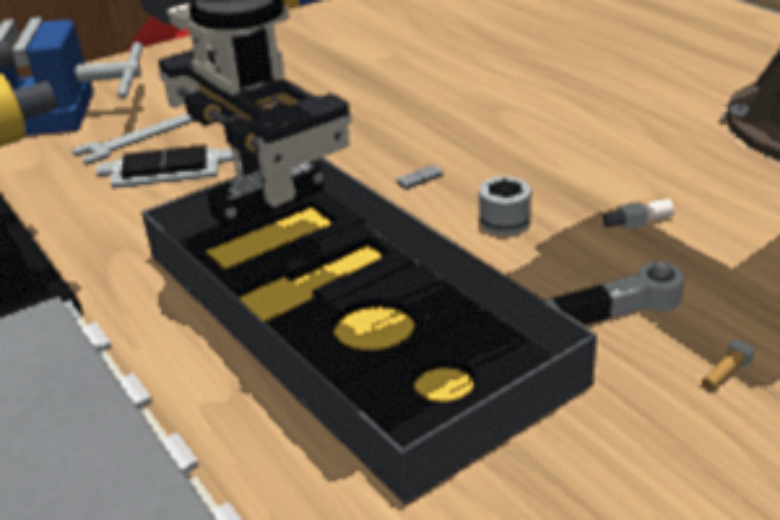

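The key set hangs level in the fingers at (265,190), above its pocket at (270,240). I'll lower it.

Request:
drive_tool(series=[[-1,-0.001,0,0.01,0],[-1,0,0,0.01,0],[-1,0,0,0.008,0],[-1,0,0,0.005,0],[-1,0,0,0.003,0],[-1,0,0,0.002,0],[-1,0,0,0,0],[-1,0,0,0,0]])

```text
clock: 5.48
tool_pos: [0.6205, -0.1798, 0.0266]
orientation: [-0.02, 1.0, -0.0, 0.0]
wrist_force: [0.7, 0.4, -2.8]
finger_gap: 0.0335
grasp_force: 30.0
```

Request:
drive_tool(series=[[-1,0,0,0.002,0],[-1,0,0,0.001,0],[-1,0,0,0.001,0],[-1,0,0,0,0],[-1,0,0,0,0]])

```text
clock: 5.9
tool_pos: [0.6207, -0.1798, 0.0237]
orientation: [-0.02, 1.0, -0.0, 0.0]
wrist_force: [-2.9, 1.3, 5.5]
finger_gap: 0.0336
grasp_force: 30.0
```

Request:
drive_tool(series=[[0.3,0,0,0,0],[0.3,0,0,0,0],[0.3,0,0,0,0],[0.3,0,0,0,0],[0.3,0,0,0,0],[0.3,0,0,-0.01,0],[0.3,0,0,-0.02,0],[0.3,0,0,-0.03,0],[0.3,0,0,-0.03,0],[0.3,0,0,0,0]])

```text
clock: 6.73
tool_pos: [0.6242, -0.1804, 0.12]
orientation: [-0.021, 1.0, -0.001, 0.005]
wrist_force: [1.9, -0.3, 1.3]
finger_gap: 0.0572
grasp_force: 0.0
```

```bash
python3 go.py 421 -76 110 92.3
```

```text
t 6.73 pos [ 0.6242 -0.1804  0.12  ] yyaw 92.4 d [0.1988 0.1127 0.0078] turn 0.001 gap 0.0572 q [ 0.02  0.39 -0.19  0.   -0.97 -1.55]
```

Request:
drive_tool(series=[[1,0.015,0.009,0,0],[1,0.03,0.017,0,0],[1,0.03,0.017,0,0],[1,0.03,0.017,0,0],[1,0.03,0.017,0,0],[1,0.03,0.017,0,0],[1,0.025,0.014,0,0],[1,0.009,0.005,0.01,0],[1,0,0,0,0],[1,0,0,0,0]])

```text
clock: 7.57
tool_pos: [0.4173, -0.0745, 0.1033]
orientation: [-0.021, 1.0, 0.0, 0.001]
wrist_force: [1.6, -0.6, 1.8]
finger_gap: 0.0882
grasp_force: 0.0
```

```bash
python3 go.py 421 -76 19 92.3
```

```text
t 7.57 pos [ 0.4173 -0.0745  0.1033] yyaw 92.4 d [-0.0035 -0.0017  0.0844] turn 0.001 gap 0.0882 q [ 0.29  0.07 -0.69  0.   -0.81 -1.82]
```

Request:
drive_tool(series=[[1,-0.003,-0.001,0.015,0],[1,0,0,0.02,0],[1,0,0,0.02,0],[1,0,0,0.017,0],[1,0,0,0.01,0],[1,0,0,0.002,0],[1,0,0,0,0]])

```text
clock: 8.15
tool_pos: [0.4208, -0.076, 0.0182]
orientation: [-0.02, 1.0, -0.0, -0.001]
wrist_force: [-0.5, 0.2, 0.6]
finger_gap: 0.0879
grasp_force: 0.0
```

```bash
python3 go.py 421 -76 19 92.3
```

```text
t 8.15 pos [ 0.4208 -0.076   0.0182] yyaw 92.3 d [-0.0002 -0.     -0.0008] turn -0.001 gap 0.0879 q [ 0.29  0.22 -0.78  0.   -0.57 -1.82]
```

Request:
drive_tool(series=[[-1,0,0,0,0],[-1,0,0,0,0],[-1,0,0,0,0],[-1,0,0,0,0],[-1,0,0,0,0],[-1,0,0,0,0],[-1,0,0,0,0],[-1,0,0,0,0],[-1,0,0,0,0],[-1,0,0,0,0]], grip_force=35)

```text
clock: 8.98
tool_pos: [0.4202, -0.0757, 0.0189]
orientation: [-0.02, 1.0, -0.0, 0.0]
wrist_force: [-1.6, -1.3, 6.4]
finger_gap: 0.0491
grasp_force: 35.0
```

Request:
drive_tool(series=[[-1,0,0,-0.005,0],[-1,0,0,-0.015,0],[-1,0,0,-0.025,0],[-1,0,0,-0.03,0],[-1,0,0,-0.025,0],[-1,0,0,0,0],[-1,0,0,0,0]])

```text
clock: 9.57
tool_pos: [0.4205, -0.0752, 0.1195]
orientation: [-0.02, 1.0, 0.001, 0.001]
wrist_force: [0.9, 0.2, -5.2]
finger_gap: 0.0492
grasp_force: 35.0
```

```bash
python3 go.py 617 -4 115 92.3
```

```text
t 9.57 pos [ 0.4205 -0.0752  0.1195] yyaw 92.3 d [-0.1991  0.0634  0.0052] turn -0.001 gap 0.0492 q [ 0.29  0.05 -0.66 -0.   -0.86 -1.82]
```

Request:
drive_tool(series=[[-1,-0.015,0.005,0,0],[-1,-0.025,0.008,0,0],[-1,-0.03,0.01,0,0],[-1,-0.03,0.01,0,0],[-1,-0.03,0.01,0,0],[-1,-0.03,0.01,0,0],[-1,-0.025,0.007,0,0],[-1,-0.013,0.003,0,0],[-1,0,0,0,0],[-1,0,0,0,0]])

```text
clock: 10.4
tool_pos: [0.6142, -0.0048, 0.1156]
orientation: [-0.02, 1.0, -0.0, -0.002]
wrist_force: [-0.7, -0.1, -4.7]
finger_gap: 0.0492
grasp_force: 35.0
```

```bash
python3 go.py 617 -4 28 92.3
```

```text
t 10.4 pos [ 0.6142 -0.0048  0.1156] yyaw 92.3 d [-0.0032  0.0007  0.0876] turn -0.001 gap 0.0492 q [ 0.31  0.35 -0.27 -0.   -0.96 -1.84]
```

Request:
drive_tool(series=[[-1,-0.003,0.001,0.015,0],[-1,0,0,0.02,0],[-1,0,0,0.02,0],[-1,0,0,0.015,0],[-1,0,0,0.008,0],[-1,0,0,0.004,0],[-1,0,0,0.002,0],[-1,0,0,0,0],[-1,0,0,0,0]])

```text
clock: 11.15
tool_pos: [0.6188, -0.0036, 0.0354]
orientation: [-0.02, 1.0, 0.0, 0.001]
wrist_force: [0.0, 0.5, -4.2]
finger_gap: 0.0496
grasp_force: 35.0
```

Request:
drive_tool(series=[[-1,0,0,0.002,0],[-1,0,0,0.002,0],[-1,0,0,0.001,0],[-1,0,0,0,0]])

```text
clock: 11.48
tool_pos: [0.6183, -0.0037, 0.0295]
orientation: [-0.02, 1.0, 0.0, -0.0]
wrist_force: [0.5, 0.9, -3.7]
finger_gap: 0.0492
grasp_force: 35.0
```

Request:
drive_tool(series=[[-1,0,0,0.001,0],[-1,0,0,0.001,0],[-1,0,0,0,0],[-1,0,0,0,0]])

```text
clock: 11.82
tool_pos: [0.6185, -0.0036, 0.028]
orientation: [-0.02, 1.0, 0.0, 0.0]
wrist_force: [-2.6, 0.1, 1.8]
finger_gap: 0.0492
grasp_force: 35.0
```

Contact. I'll release with a partial opening (70 mm) and lift.

Request:
drive_tool(series=[[0.6,0,0,0,0],[0.6,0,0,0,0],[0.6,0,0,0,0],[0.6,0,0,0,0],[0.6,0,0,-0.01,0],[0.6,0,0,-0.02,0],[0.6,0,0,-0.03,0],[0.6,0,0,-0.03,0],[0.6,0,0,0,0],[0.6,0,0,0,0]])

```text
clock: 12.65
tool_pos: [0.6199, -0.0033, 0.1206]
orientation: [-0.02, 1.0, 0.001, 0.003]
wrist_force: [-0.3, -0.2, -0.0]
finger_gap: 0.0702
grasp_force: 0.0
```

```bash
python3 go.py 425 315 120 92.3
```

```text
t 12.65 pos [ 0.6199 -0.0033  0.1206] yyaw 92.3 d [0.182  0.3259 0.    ] turn -0.0 gap 0.0702 q [ 0.31  0.35 -0.26  0.   -0.96 -1.84]
```

Request:
drive_tool(series=[[0.6,0.009,0.016,0,0],[0.6,0.018,0.032,0,0],[0.6,0.018,0.032,0,0],[0.6,0.018,0.032,0,0],[0.6,0.018,0.032,0,0],[0.6,0.018,0.032,0,0],[0.6,0.018,0.032,0,0],[0.6,0.018,0.032,0,0],[0.6,0.018,0.032,0,0],[0.6,0.014,0.025,0,0]])

```text
clock: 13.48
tool_pos: [0.4379, 0.2879, 0.1172]
orientation: [-0.02, 1.0, -0.0, -0.0]
wrist_force: [-0.0, -0.3, -0.3]
finger_gap: 0.0703
grasp_force: 0.0
```

Request:
drive_tool(series=[[0.6,0.01,0.02,0,0],[0.6,0.004,0.008,0.01,0],[0.6,0,0,0.01,0],[0.6,0,0,0,0],[0.6,0,0,0,0]])

```text
clock: 13.9
tool_pos: [0.4243, 0.3123, 0.0963]
orientation: [-0.02, 1.0, -0.001, -0.001]
wrist_force: [0.0, 0.4, -0.1]
finger_gap: 0.0698
grasp_force: 0.0
```

```bash
python3 go.py 425 315 19 92.3;  python3 - <<'E'
from m import *
c,W=cam("top"); measure(W,c); save("pics/t1.png",c)
k=(abs(W[...,2]-.04)<.012)&(W[...,0]>.54)&(W[...,0]<.69)&(W[...,1]>-.23)&(W[...,1]<.06)
n,l,s,_=cv2.connectedComponentsWithStats(k.astype(np.uint8))
for i in range(1,n):
    if s[i,4]>60: print("tray obj",s[i,4],rect(W[l==i][:,:2]),np.percentile(W[l==i][:,2],[50,90]).round(4))
E
```

```text
t 13.9 pos [0.4243 0.3123 0.0963] yyaw 92.2 d [-0.001   0.0029  0.0772] turn -0.001 gap 0.0698 q [ 1.01  0.24 -0.48 -0.   -0.85 -2.54]
obj px 320 ztop 0.05 med [0.047] (array([527.5, -83.2]), 326.6, 3.3, -87.8) mean [ 0.5272 -0.0824]
obj px 73 ztop 0.051 med [0.048] (array([520.4, 116.9]), 62.6, 14.0, 77.7) mean [0.5215 0.1204]
obj px 526 ztop 0.028 med [0.026] (array([437.2,  86. ]), 124.1, 37.8, -20.7) mean [0.4327 0.091 ]
obj px 7976 ztop 0.503 med [0.419] (array([425.1, 277.9]), 87.6, 26.7, 0.9) mean [0.4275 0.2702]
obj px 56 ztop 0.018 med [0.015] (array([423.5, 196.5]), 36.2, 16.9, -1.3) mean [0.4166 0.197 ]
obj px 164 ztop 0.019 med [0.016] (array([325.9,   3.3]), 58.7, 19.8, -19.9) mean [0.3248 0.0039]
pocket 970 z 0.0083 (array([622.4, -91.2]), 141.8, 56.0, 2.1) mean [ 0.6304 -0.0919]
pocket 214 z 0.0083 (array([ 618.7, -178.8]), 121.8, 51.0, 2.1) mean [ 0.6081 -0.169 ]
pocket 141 z 0.0088 (array([613.2,  -6.3]), 65.8, 56.5, -68.9) mean [ 0.6072 -0.0095]
pocket 267 z 0.0084 (array([614.6,  85.6]), 46.8, 43.9, -7.5) mean [0.6157 0.0856]
rim (array([615.8, -47.9]), 394.3, 182.6, -87.8)
tray obj 613 (array([ 619.4, -178.1]), 104.0, 35.1, 1.9) [0.0358 0.0382]
tray obj 355 (array([617.3,  -1.5]), 48.3, 47.8, -0.1) [0.0464 0.0484]
```

View pics/t1.png

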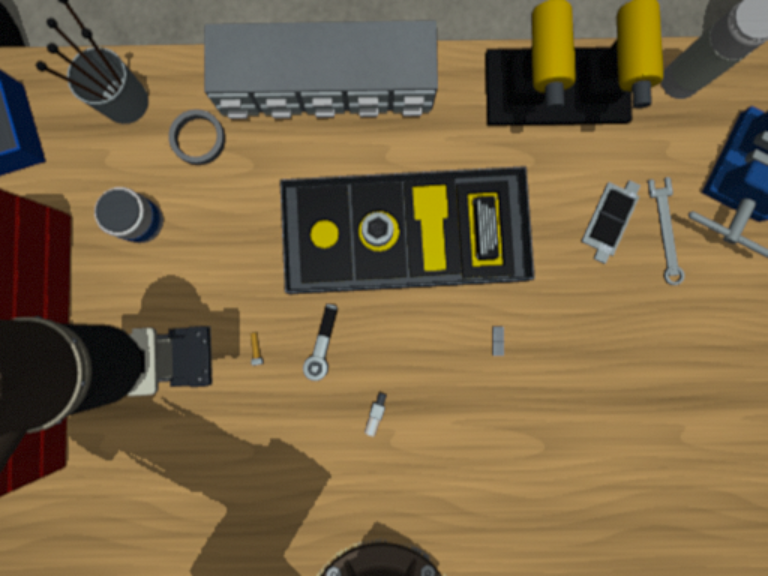

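The key set at (485,228) and the big socket at (379,230) are centred in their pockets, and their heights are right. Next is the small socket.

Request:
drive_tool(series=[[0.6,-0.001,0.003,0.015,0],[0.6,0,0,0.02,0],[0.6,0,0,0.02,0],[0.6,0,0,0.015,0],[0.6,0,0,0.007,0],[0.6,0,0,0,0],[0.6,0,0,0,0]])

```text
clock: 14.53
tool_pos: [0.426, 0.3165, 0.0209]
orientation: [-0.02, 1.0, -0.0, 0.0]
wrist_force: [-0.3, 0.2, 1.2]
finger_gap: 0.0701
grasp_force: 0.0
```

```bash
python3 go.py 425 315 19 92.3
```

```text
t 14.53 pos [0.426  0.3165 0.0209] yyaw 92.2 d [ 0.0011 -0.0015  0.0019] turn -0.001 gap 0.0701 q [ 1.01  0.35 -0.55  0.   -0.67 -2.54]
```

Request:
drive_tool(series=[[0,0.001,-0.001,0.002,0],[-1,0,0,0,0],[-1,0,0,0,0],[-1,0,0,0,0],[-1,0,0,0,0],[-1,0,0,0,0],[-1,0,0,0,0],[-1,0,0,0,0],[-1,0,0,0,0],[-1,0,0,0,0]], grip_force=30)

```text
clock: 15.37
tool_pos: [0.4246, 0.3159, 0.0187]
orientation: [-0.02, 1.0, 0.0, 0.0]
wrist_force: [-0.6, 0.1, 3.3]
finger_gap: 0.0292
grasp_force: 30.0
```

Request:
drive_tool(series=[[-1,0,0,-0.005,0],[-1,0,0,-0.015,0],[-1,0,0,-0.025,0],[-1,0,0,-0.03,0],[-1,0,0,-0.025,0],[-1,0,0,0,0],[-1,0,0,0,0]])

```text
clock: 15.95
tool_pos: [0.425, 0.3167, 0.1202]
orientation: [-0.02, 1.0, 0.002, 0.001]
wrist_force: [-0.0, 0.1, -1.2]
finger_gap: 0.0294
grasp_force: 30.0
```

```bash
python3 go.py 614 85.5 118 92.3
```

```text
t 15.95 pos [0.425  0.3167 0.1202] yyaw 92.3 d [-0.1797 -0.2385  0.0018] turn -0.0 gap 0.0294 q [ 1.01  0.22 -0.45 -0.   -0.9  -2.54]
```

Request:
drive_tool(series=[[-1,-0.01,-0.013,0,0],[-1,-0.02,-0.027,0,0],[-1,-0.02,-0.027,0,0],[-1,-0.02,-0.027,0,0],[-1,-0.02,-0.027,0,0],[-1,-0.02,-0.027,0,0],[-1,-0.02,-0.027,0,0],[-1,-0.02,-0.026,0,0],[-1,-0.02,-0.025,0,0],[-1,-0.01,-0.012,0,0]])

```text
clock: 16.78
tool_pos: [0.6147, 0.0822, 0.1167]
orientation: [-0.019, 1.0, -0.001, -0.001]
wrist_force: [0.3, 0.4, -1.4]
finger_gap: 0.0289
grasp_force: 30.0
```

Request:
drive_tool(series=[[-1,0,0,0,0],[-1,0,0,0.01,0],[-1,0,0,0,0],[-1,0,0,0,0]])

```text
clock: 17.12
tool_pos: [0.6124, 0.0855, 0.1069]
orientation: [-0.02, 1.0, -0.0, -0.001]
wrist_force: [-0.2, 0.1, 0.1]
finger_gap: 0.0294
grasp_force: 30.0
```

```bash
python3 go.py 614 85.5 28 92.3
```

```text
t 17.12 pos [0.6124 0.0855 0.1069] yyaw 92.3 d [-0.0019 -0.      0.0789] turn 0.0 gap 0.0294 q [ 0.45  0.37 -0.27 -0.   -0.94 -1.98]
```

Request:
drive_tool(series=[[-1,-0.001,0,0.015,0],[-1,0,0,0.02,0],[-1,0,0,0.018,0],[-1,0,0,0.012,0],[-1,0,0,0.006,0],[-1,0,0,0.003,0],[-1,0,0,0.002,0],[-1,0,0,0,0],[-1,0,0,0,0]])

```text
clock: 17.87
tool_pos: [0.6154, 0.0855, 0.0334]
orientation: [-0.02, 1.0, 0.0, 0.001]
wrist_force: [0.2, 0.2, -0.4]
finger_gap: 0.0289
grasp_force: 30.0
```

Request:
drive_tool(series=[[-1,0,0,0.001,0],[-1,0,0,0.001,0],[-1,0,0,0,0],[-1,0,0,0,0]])

```text
clock: 18.2
tool_pos: [0.6149, 0.0852, 0.0307]
orientation: [-0.02, 1.0, 0.0, 0.0]
wrist_force: [0.2, 0.9, -1.4]
finger_gap: 0.0289
grasp_force: 30.0
```

Request:
drive_tool(series=[[-1,0,0,0.001,0],[-1,0,0,0.001,0],[-1,0,0,0.001,0],[-1,0,0,0,0],[-1,0,0,0,0]])

```text
clock: 18.62
tool_pos: [0.615, 0.0852, 0.0278]
orientation: [-0.02, 1.0, -0.0, 0.0]
wrist_force: [-1.4, -0.2, 2.6]
finger_gap: 0.0294
grasp_force: 30.0
```

Request:
drive_tool(series=[[0.3,0,0,0,0],[0.3,0,0,0,0],[0.3,0,0,0,0],[0.3,0,0,0,0],[0.3,0,0,0,0],[0.3,0,0,-0.01,0],[0.3,0,0,-0.02,0],[0.3,0,0,-0.03,0],[0.3,0,0,-0.03,0],[0.3,0,0,0,0]])

```text
clock: 19.45
tool_pos: [0.6184, 0.0862, 0.1248]
orientation: [-0.021, 1.0, 0.001, 0.005]
wrist_force: [1.7, 0.9, 0.7]
finger_gap: 0.0571
grasp_force: 0.0
```

```bash
python3 go.py 430 92 110 73
```

```text
t 19.45 pos [0.6184 0.0862 0.1248] yyaw 92.4 d [0.1882 0.0136 0.013 ] turn 0.338 gap 0.0571 q [ 0.45  0.35 -0.25  0.   -0.96 -1.98]
```

Request:
drive_tool(series=[[0.3,0.014,0.001,0,0],[0.3,0.028,0.002,0,0],[0.3,0.03,0.002,0,0],[0.3,0.03,0.002,0,0],[0.3,0.03,0.002,0,0],[0.3,0.03,0.002,0,0],[0.3,0.026,0.002,0.01,0.11],[0.3,0,0,0,0.11],[0.3,0,0,0,0.11],[0.3,0,0,0,0.008]])

```text
clock: 20.28
tool_pos: [0.4264, 0.091, 0.1084]
orientation: [0.151, 0.989, 0.001, 0.001]
wrist_force: [1.0, 0.5, 0.5]
finger_gap: 0.0567
grasp_force: 0.0
```

```bash
python3 go.py 430 92 14 73
```

```text
t 20.28 pos [0.4264 0.091  0.1084] yyaw 72.7 d [-0.003   0.0018  0.0945] turn -0.006 gap 0.0567 q [ 0.67  0.08 -0.66  0.   -0.83 -2.54]
```

Request:
drive_tool(series=[[0.3,-0.002,0.001,0.015,0],[0.3,0,0,0.02,0],[0.3,0,0,0.02,0],[0.3,0,0,0.02,0],[0.3,0,0,0.014,0],[0.3,0,0,0.005,0],[0.3,0,0,0,0],[0.3,0,0,0,0]])

```text
clock: 20.95
tool_pos: [0.4291, 0.0912, 0.014]
orientation: [0.148, 0.989, -0.0, 0.0]
wrist_force: [0.5, 0.1, -0.1]
finger_gap: 0.0564
grasp_force: 0.0
```

```bash
python3 go.py 430 92 14 73
```

```text
t 20.95 pos [0.4291 0.0912 0.014 ] yyaw 73.0 d [-0.0006  0.001  -0.    ] turn -0.0 gap 0.0564 q [ 0.66  0.24 -0.76  0.   -0.57 -2.53]
```

Request:
drive_tool(series=[[-1,0,0.001,0,0],[-1,0,0,0,0],[-1,0,0,0,0],[-1,0,0,0,0],[-1,0,0,0,0],[-1,0,0,0,0],[-1,0,0,0,0],[-1,0,0,0,0],[-1,0,0,0,0],[-1,0,0,0,0]], grip_force=50)

```text
clock: 21.78
tool_pos: [0.429, 0.092, 0.0137]
orientation: [0.148, 0.989, -0.0, -0.0]
wrist_force: [-0.9, 0.3, 6.0]
finger_gap: 0.0192
grasp_force: 49.8
```

Request:
drive_tool(series=[[-1,0,0,-0.005,0],[-1,0,0,-0.01,0],[-1,0,0,-0.02,0],[-1,0,0,-0.02,0],[-1,0,0,-0.02,0],[-1,0,0,-0.015,0],[-1,0,0,0,0],[-1,0,0,0,0]])

```text
clock: 22.45
tool_pos: [0.4292, 0.0924, 0.1041]
orientation: [0.149, 0.989, 0.001, 0.001]
wrist_force: [-0.4, 0.4, -3.4]
finger_gap: 0.0194
grasp_force: 49.8
```

```bash
python3 go.py 612.5 -92.5 120 92.3
python3 - <<'E'
from h import *
c,W=cam("scene"); save("pics/r1.png",c[80:280,200:500],2.5); np.savez("r1.npz",W=W,c=c)
E
```

```text
t 22.45 pos [0.4292 0.0924 0.1041] yyaw 72.9 d [-0.2296 -0.1228 -0.0159] turn -0.339 gap 0.0194 q [ 0.66  0.09 -0.66 -0.   -0.82 -2.53]
```

View pics/r1.png

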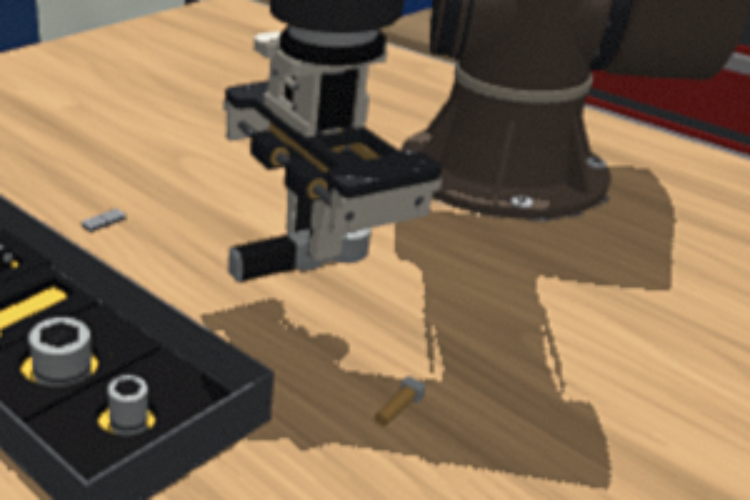

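The ratchet is held level at (290,255) with its head toward the robot, and the small socket sits in its pocket at (128,400). Next I'll turn the ratchet by -3.48 rad in place.

Request:
drive_tool(series=[[-1,0,0,-0.01,-0.06],[-1,0,0,-0.01,-0.11],[-1,0,0,0,-0.12],[-1,0,0,0,-0.12],[-1,0,0,0,-0.12],[-1,0,0,0,-0.12],[-1,0,0,0,-0.12],[-1,0,0,0,-0.12],[-1,0,0,0,-0.12],[-1,0,0,0,-0.12]])

```text
clock: 23.33
tool_pos: [0.4281, 0.0916, 0.1221]
orientation: [-0.407, 0.914, -0.0, -0.001]
wrist_force: [0.7, 1.3, -1.7]
finger_gap: 0.0195
grasp_force: 49.8
```

Request:
drive_tool(series=[[-1,0,0,0,-0.12],[-1,0,0,0,-0.12],[-1,0,0,0,-0.12],[-1,0,0,0,-0.12],[-1,0,0,0,-0.12],[-1,0,0,0,-0.12],[-1,0,0,0,-0.12],[-1,0,0,0,-0.12],[-1,0,0,0,-0.12],[-1,0,0,0,-0.12]])

```text
clock: 24.17
tool_pos: [0.4281, 0.0916, 0.1221]
orientation: [0.851, -0.524, -0.001, 0.001]
wrist_force: [0.1, -0.1, -3.0]
finger_gap: 0.0195
grasp_force: 49.8
```

Request:
drive_tool(series=[[-1,0,0,0,-0.12],[-1,0,0,0,-0.12],[-1,0,0,0,-0.12],[-1,0,0,0,-0.12],[-1,0,0,0,-0.12],[-1,0,0,0,-0.12],[-1,0,0,0,-0.12],[-1,0,0,0,-0.06],[-1,0,0,0,0],[-1,0,0,0,0]])

```text
clock: 25.0
tool_pos: [0.4284, 0.0917, 0.1225]
orientation: [0.994, -0.106, -0.001, 0.001]
wrist_force: [0.8, 0.2, -2.2]
finger_gap: 0.0196
grasp_force: 49.8
```

```bash
python3 go.py 629.5 -91.6 124 272.3
```

```text
t 25.0 pos [0.4284 0.0917 0.1225] yyaw -102.2 d [ 0.2352  0.1368 -0.0017] turn -0.252 gap 0.0196 q [ 0.66  0.07 -0.63 -0.   -0.87  0.69]
```

Now translate while finishing the turn.

Request:
drive_tool(series=[[-1,0,0,0,-0.1],[-1,0,0,0,-0.1],[-1,0,0,0,-0.052],[-1,0,0,0,0]])

```text
clock: 25.33
tool_pos: [0.4287, 0.0919, 0.123]
orientation: [1.0, 0.021, -0.0, 0.0]
wrist_force: [0.3, 0.2, -1.3]
finger_gap: 0.0193
grasp_force: 49.8
```

```bash
python3 go.py 629.5 -91.6 124 272.3
```

```text
t 25.33 pos [0.4287 0.0919 0.123 ] yyaw -87.6 d [ 0.1929  0.1918 -0.0011] turn 0.002 gap 0.0193 q [ 0.66  0.07 -0.63 -0.   -0.87  0.95]
```

Request:
drive_tool(series=[[-1,0.01,0.01,0,0],[-1,0.02,0.02,0,0],[-1,0.022,0.022,0,0],[-1,0.022,0.022,0,0],[-1,0.022,0.022,0,0],[-1,0.022,0.022,0,0],[-1,0.022,0.022,0,0],[-1,0.022,0.022,0,0],[-1,0.02,0.02,0,0],[-1,0.01,0.01,0,0]])

```text
clock: 26.17
tool_pos: [0.6307, -0.094, 0.1224]
orientation: [1.0, 0.018, -0.0, 0.0]
wrist_force: [0.3, -0.1, -2.0]
finger_gap: 0.0195
grasp_force: 49.8
```

Request:
drive_tool(series=[[-1,0,0,0.01,0],[-1,0,0,0.02,0],[-1,0,0,0.02,0],[-1,0,0,0,0],[-1,0,0,0,0]])

```text
clock: 26.58
tool_pos: [0.6275, -0.0916, 0.0721]
orientation: [1.0, 0.02, -0.002, 0.0]
wrist_force: [0.3, 0.7, -1.5]
finger_gap: 0.0192
grasp_force: 49.8
```

```bash
python3 go.py 629.5 -91.6 23 272.3
python3 - <<'E'
from h import *
c,W=cam("scene"); save("pics/r2.png",c[100:300,100:350],2.8); np.savez("r2.npz",W=W,c=c)
c,W=cam("top"); save("pics/r3.png",c[90:230,160:380],3)
E
```

```text
t 26.58 pos [ 0.6275 -0.0916  0.0721] yyaw -87.7 d [0.0022 0.0001 0.0491] turn 0.0 gap 0.0192 q [ 0.16  0.43 -0.27 -0.   -0.88  1.45]
```

View pics/r2.png

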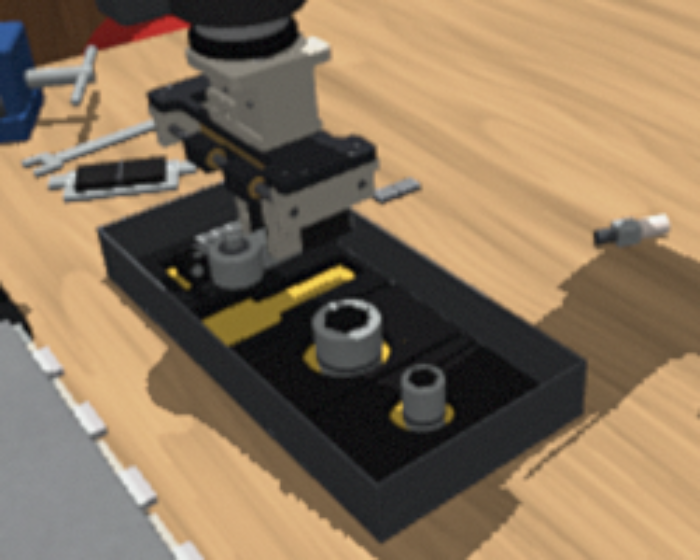

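View pics/r3.png

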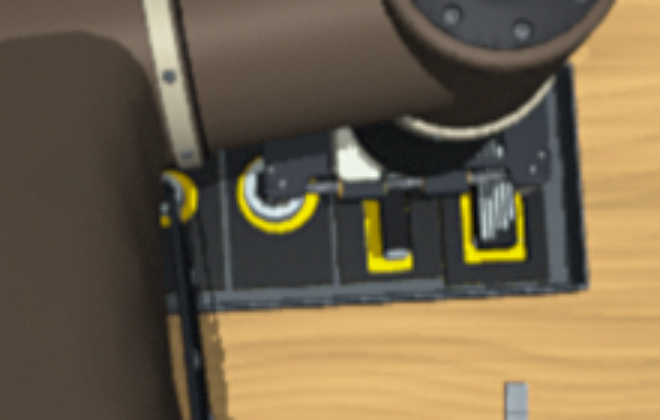

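Run:
```python
from m import *
for n in("top","scene"):
    c,W=cam(n); X,Y,Z=[W[...,i] for i in range(3)]
    k=(X>.54)&(X<.60)&(abs(Y+.092)<.03)&(Z>.06)&(Z<.095)
    print(n,k.sum(),rect(W[k][:,:2]),X[k].min(),"z",np.percentile(Z[k],[10,50,90]).round(4), "y",Y[k].min(),Y[k].max())
    k=(X>.65)&(X<.70)&(abs(Y+.092)<.03)&(Z>.055)&(Z<.095)
    if k.any(): print(" head",k.sum(),rect(W[k][:,:2]),X[k].max(),Y[k].min(),Y[k].max(),np.percentile(Z[k],[10,50,90]).round(4))
```

```text
top 193 (array([578.2, -92.7]), 43.5, 20.7, 3.6) 0.5563270685676962 z [0.0796 0.0853 0.0874] y -0.10334271287069488 -0.08112466873003302
scene 142 (array([577.9, -83.1]), 42.8, 5.8, 3.4) 0.5567139133618836 z [0.067  0.076  0.0848] y -0.08723519632128512 -0.08002422030885915
 head 275 (array([665.8, -85.4]), 36.2, 31.4, 89.7) 0.681491479295897 -0.10352924947103326 -0.06728430020625249 [0.0683 0.0832 0.09  ]
```

The ratchet's extents run from x=0.5565 to 0.6815, so its centre is at 0.619 and it is aligned over the pocket. I'll shift it +2 mm and lower.

Request:
drive_tool(series=[[-1,0.002,0,0.008,0],[-1,0,0,0.012,0],[-1,0,0,0.01,0],[-1,0,0,0.007,0],[-1,0,0,0.004,0],[-1,0,0,0.002,0],[-1,0,0,0.001,0],[-1,0,0,0,0],[-1,0,0,0,0]])

```text
clock: 27.53
tool_pos: [0.6312, -0.0916, 0.0299]
orientation: [1.0, 0.021, 0.0, 0.0]
wrist_force: [1.1, 0.2, -1.3]
finger_gap: 0.0198
grasp_force: 49.8
```

Request:
drive_tool(series=[[-1,0,0,0.001,0],[-1,0,0,0.001,0],[-1,0,0,0,0],[-1,0,0,0,0]])

```text
clock: 27.87
tool_pos: [0.6309, -0.0916, 0.0277]
orientation: [1.0, 0.021, 0.0, -0.0]
wrist_force: [-0.8, 0.0, -1.5]
finger_gap: 0.0191
grasp_force: 49.8
```

Request:
drive_tool(series=[[-1,0,0,0.001,0],[-1,0,0,0.001,0],[-1,0,0,0.001,0],[-1,0,0,0.001,0],[-1,0,0,0,0],[-1,0,0,0,0]])

```text
clock: 28.37
tool_pos: [0.6309, -0.0916, 0.0234]
orientation: [1.0, 0.021, -0.0, 0.0]
wrist_force: [-0.4, -0.1, -1.1]
finger_gap: 0.0195
grasp_force: 49.8
```

Request:
drive_tool(series=[[-1,0,0,0.001,0],[-1,0,0,0.0005,0],[-1,0,0,0,0],[-1,0,0,0,0]])

```text
clock: 28.7
tool_pos: [0.6311, -0.0916, 0.0228]
orientation: [1.0, 0.021, 0.0, 0.0]
wrist_force: [-2.7, 0.3, 6.2]
finger_gap: 0.0194
grasp_force: 49.8
```

Request:
drive_tool(series=[[0,0,0,0,0],[0,0,0,0,0],[0,0,0,0,0],[0,0,0,0,0],[0,0,0,0,0],[0,0,0,-0.01,0],[0,0,0,-0.02,0],[0,0,0,-0.03,0],[0,0,0,-0.03,0],[0,0,0,-0.02,0]])

```text
clock: 29.53
tool_pos: [0.632, -0.0917, 0.1358]
orientation: [1.0, 0.021, 0.002, 0.0]
wrist_force: [0.5, 0.4, -0.2]
finger_gap: 0.044
grasp_force: 0.0
```

Request:
drive_tool(series=[[0,-0.015,0,-0.01,0],[0,-0.03,0,0,0],[0,-0.03,0,0,0],[0,-0.03,0,0,0],[0,-0.03,0,0,0],[0,-0.03,0,0,0],[0,-0.03,0,0,0],[0,-0.015,0,0,0],[0,0,0,0,0]])

```text
clock: 30.28
tool_pos: [0.418, -0.1007, 0.1429]
orientation: [1.0, 0.021, 0.0, -0.0]
wrist_force: [-1.1, 0.9, -0.3]
finger_gap: 0.0435
grasp_force: 0.0
```

Run:
```python
from m import *
for n in("top","scene"):
    c,W=cam(n)
    if n=="top": save("pics/e1.png",c)
    k=(abs(W[...,2]-.04)<.016)&(W[...,0]>.54)&(W[...,0]<.695)&(W[...,1]>-.23)&(W[...,1]<.12)
    N,l,s,_=cv2.connectedComponentsWithStats(k.astype(np.uint8))
    for i in range(1,N):
        if s[i,4]>60: print(n,s[i,4],rect(W[l==i][:,:2]),np.percentile(W[l==i][:,2],[50,90]).round(4))
s=arm.state(); print(s["clock"],s["tool_pos"])
```

```text
top 511 (array([619.9, -87.1]), 124.0, 36.4, -1.1) [0.0341 0.0366]
top 628 (array([ 618.8, -177.7]), 103.6, 35.9, 1.6) [0.0359 0.0384]
top 357 (array([617.4,  -1.5]), 48.0, 47.6, -0.8) [0.0461 0.0481]
top 138 (array([614.3,  86.6]), 29.0, 27.8, 83.1) [0.0463 0.0483]
scene 513 (array([ 613. , -188.9]), 119.0, 59.9, 3.7) [0.0377 0.04  ]
scene 551 (array([619. , -94.8]), 127.0, 57.2, -1.5) [0.0357 0.0379]
scene 487 (array([606.7, -11.1]), 82.1, 49.1, 38.0) [0.0475 0.0492]
scene 266 (array([613.2,  83.1]), 38.3, 28.0, 58.5) [0.0459 0.0491]
30.3833 [ 0.42151016 -0.1003719   0.14323331]
```

View pics/e1.png

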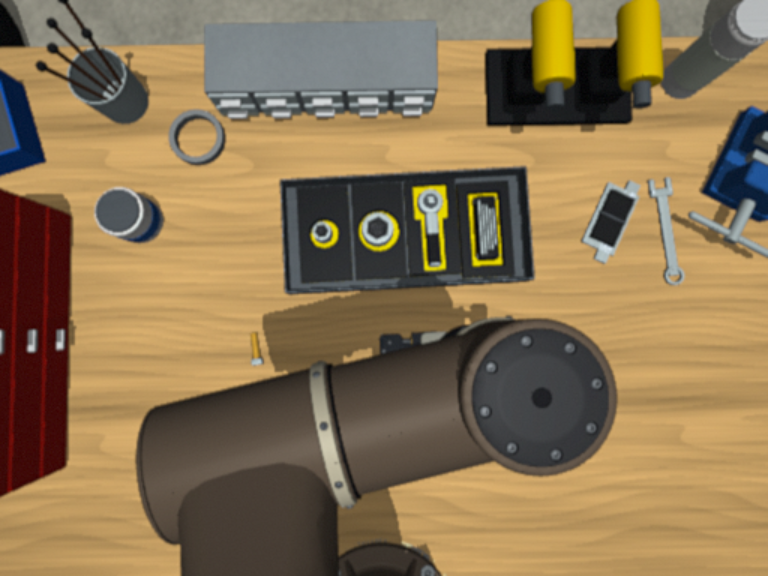

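All four tools sit centred in their pockets, at (324,233), (379,230), (432,228) and (485,228). Their top heights match being fully down, and the arm is clear of everything.

```bash
python3 -c "
from h import *
print(arm.sign_off())"
```

```text
the job is handed in; nothing more can be done
None
```

All four tools are set down flat in their own pockets, centred by camera check, with the gripper clear; I handed the job in at about 30 s, and the hand-in call returned no verdict.

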